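Scan the deep records box

TASK

Take the cordless barcode scanner out of its charging dock, turn its nose steeply down and hold it about 10 cm off the barcode label on the lid of the deeper of the two records boxes, aimed at the middle of the label with the scan line running lengthwise through all the bars. Finish still holding the scanner there, steady and touching nothing but your gripper; do not knock the boxes, and leave the things lying about where they are.

Things in the scene. Friction and masses are not known exactly. Their poses are not given: they have to be found in the camera images.
- scanner_head (a point): Centre of the head of the grey cordless pistol-grip scanner (one rigid loose part, 0.16-0.28 kg). Axes: x out of the window along the beam, y across the head (scan line), z out of its top. Head 92 long (x) by 46 wide (y) by 40 high, flat parallel sides; nose bumper 54 wide, 44 high at x 44 to 58. Docked, the nose looks 8 degrees above level and the head's middle is 126 mm above the table.
- scanner_window (a point): Middle of the scanner's dark window, 59 mm ahead of the head's centre along the beam; same axes. It reads a label centred 50 to 170 mm ahead of it. Below the head the black handle, 36 by 30 wide, runs at 98 degrees to the beam (upright when docked) to a flat butt 114 below the head's centre; its axis passes 14 behind that centre.
- dock: Charging dock, fixed: black foot 125 by 88, 12 high, with a grey upright pocket tower, mouth 52 above the table; origin on the table under the pocket, z up. The scanner's butt stands 40 deep in it with 1.5 clearance a side: draw it straight up by more than 40. At yaw 0 the scanner's nose looks to -x (to the robot); yaw varies 0.4 rad either way.
- deep_box_label (a point): Centre of the barcode label, 62 by 105, flat on the lid of the DEEP records box. y runs along its long side, the way a scan line must lie to cross all the bars (the bars are stripes along x); z up. Heavy fixed cardboard box, 230 (x) by 170 (y) by 110 high, yaw up to 0.22 rad; the label's centre is 35 to -x (robot side) of the lid's centre.
- shallow_box_label (a point): Centre of the same kind of label on the lid of the SHALLOW records box (230 by 170 by 55 high), which is not to be scanned. Same axes.
- deep_box: The deep records box, fixed, 110 high; origin at the centre of its underside, x along its 230 side, y along its 170 side.
- shallow_box: The shallow records box, fixed, 55 high; origin and axes likewise.
- tape_roll: Clear tape roll, 72 across, 24 high, lying at the far end of the deep box's lid; origin centre of underside. A bystander.
- stamp: Rubber stamp with turned wooden handle, 26 by 55, 53 high, standing at the far end of the shallow box's lid; origin centre of underside. A bystander.
- moistener: Round white finger-moistener pot, 58 across, 18 high, on the table behind the dock; origin centre of underside. A bystander.
- stapler: Stapler 140 long, 44 high, in the back row; origin centre of underside. A bystander.
- mug: White mug, 82 across, 95 high, in the back row; origin centre of underside. A bystander.
- glue_stick: Glue stick 29 across, 86 high, standing in the back row; origin centre of underside. A bystander.
- pen: Ball pen 145 long lying on the table beside the dock; origin under its middle. A bystander.
Things that resemble listed ones, but are neither listed nor needed, are in the scene too. Leave any pink look-alike of the part that bears scanner_head alone. What is shaped like the dock but green is not meant.

How it is judged:
By the outcome, as a careful person would: the job done as asked, in the order asked, and still so for the second after the job is handed in, while the arm keeps its last pose, push and grip.
It also fails if it takes over 35 s, if anything falls off the work surface, if the arm or the gripper's body presses on something with over 40 N, if the wrist force passes 120 N, or if a joint passes its speed limit or range.

ROBOT

A 7-joint arm with a two-finger parallel gripper is mounted at the origin on the work surface. World frame = base frame: x ahead of the robot, y to its left, z up, the work surface at z = 0. Lengths are in m, angles in rad, forces in N, time in s.
With the tool pointing down it reaches from about 0.35 to 0.9 m from the base axis. Payload 19.9 kg.
Tool frame: the origin (TCP) lies midway between the tips of the shut fingers; the grasp point (between the pads) lies 19 mm behind it; y points along the fingers, x is the direction in which the jaws open and shut, and the axes are right-handed (so a half turn about y gives the same grasp; the last joint's range is limited). The gripper opens to 94 mm and grips with 3 to 60 N. Pads are 16 mm wide; open, the fingers measure 119 mm over their backs; the gripper's body (75 mm by 177 mm) begins 78 mm behind the grasp point.
Start: joints at [-1.391, 0.417, -0.01, 1.614, 0.005, 1.111, -0.053], TCP at [0.137, 0.61, 0.205] pointing down, gripper open.
Joint ranges: [-2.81, 2.81], [-0.39, 2.02], [-1.27, 1.25], [0.06, 2.57], [-1.19, 4.33], [0.19, 2], [-2.82, 2.82]. Speed limits (rad/s): [1.89, 1.89, 2.39, 2.39, 3.01, 3.01, 3.01].

INTERFACE

Orientations are given as a 3x3 rotation matrix whose columns are the frame's x, y, z axes.
In Python, from station import bot gives the robot as it stands.
- The arm moves only by the tool jog_arm, never from a script. Its argument "plan" is a list of rows, each a list of 7 numbers: the turn, a rotation vector about the tool's x, y, z in rad, then the shift along the tool's x, y, z in mm, then the finger opening in mm, from 0 to 94. In form: [[wx, wy, wz, dx, dy, dz, fingers], ...]. A call has 1 to 20 rows; each row shifts and turns the pose as measured when the row begins, along the tool's axes as they then stand; what a row does not reach is not made up. A row lasts 1/8 s, in which the tool goes at most 62.5 mm and 10.7 degrees, less where a joint would pass 70% of its speed; a pose out of reach is approached as far as the arm can. A call with a gripper value outside its range is refused whole. The fingers move at their own pace and stop on an object; the grip force is fixed at half the most. Time passes only in rows, so rows that do not move let the fingers close. It gives the time, the measured TCP pose, the force and the opening at its end, in the units of the state.
- bot.read_state(): the state, without advancing time (a new reading comes with each control period).
- bot.camera(name): name is "scene" or "side" or "wrist"; returns a dict with "image" (420x560x3 uint8, red, green, blue), "intrinsics" (3x3 intrinsics, pixels), "extrinsics" (4x4, takes a point from world to camera coordinates); the wrist camera has in their place "tool_from_camera" (4x4, takes a point from camera to tool coordinates, whose origin is the TCP and whose axes are the tool frame's). Camera axes: x right, y down, z forward; pixel columns grow to the right and rows downward; lengths in m; the calibration is good to about 2 mm. A picture is of the moment at which its call begins: read the wrist's pose just before it. There is no depth.
- bot.sign_off(): hands the job in, once; it reports no verdict.
Trained networks look in a picture, given as the dict that the camera call returned (one of the last four; its "shot" number tells which), for a name from the list of things; names that differ only in an ending like _2 or _b are one class to them, and where a whole thing is asked for, a point or a joint stands for the part that bears it (a point fixed in the world has none). Each returns a list of dicts, best first, with "score" (0 to 1); they miss things now and then, are a little off and sometimes report something else, mostly with a low value. They report only what shows in the picture. A call takes as long as a camera call. They do not tell look-alikes from the thing itself.
- bot.regions_of(picture, name): "region" (420x560 bool, what is visible of it) and "bbox" ([left, top, width, height] in pixels, round what is visible of it).
The state is a dict: "time_s": time; "joint_positions": joint angles; "joint_vel": joint speeds; "effort": joint torques, N m; "tcp_pos": TCP position; "tcp_rot": TCP orientation; "wrist_force": force on the tool from outside, world axes, zero at the start; "torque": the same for the moment, N m; "finger_gap": opening from 0.0 (shut) to 1.0 (fully open).
Only numpy, scipy, OpenCV 4.12 (cv2) and the standard library are available. Lean on these libraries where they do the work, as an engineer would, in place of code of your own. Each camera call takes 0.05 s, during which the arm holds its last target.

## Working session

There is one attempt and no reset: what is moved stays moved. The work goes in short steps, Python scripts to look and compute and a tool call to move; the robot and the scene stay as the last step left them, time stands still between calls to the robot, and variables do not carry over. Pictures are saved under pics/ and viewed, and the job is handed in when it is done.

Besides the shell and the picture viewer there is one more tool, called after "Request:" as a command line: name --pt "numbers of a row" for each row, then --argument value for the rest. jog_arm: Moves the arm, as the interface text tells. Its arguments: {"type":"object","properties":{"plan":{"type":"array"}},"required":["plan"]}

```bash
ls; mkdir -p pics; cat > h.py <<'E'
import numpy as np,cv2,json
from station import bot
def save(p,name): cv2.imwrite('pics/'+name,cv2.cvtColor(p['image'],cv2.COLOR_RGB2BGR))
def proj(p,X):
    X=np.atleast_2d(X);E=np.array(p['extrinsics']);K=np.array(p['intrinsics'])
    c=X@E[:3,:3].T+E[:3,3];u=c@K.T;return u[:,:2]/u[:,2:]
def atz(p,uv,z):
    E=np.array(p['extrinsics']);K=np.array(p['intrinsics'])
    R=E[:3,:3];o=-R.T@E[:3,3];d=R.T@np.linalg.solve(K,[uv[0],uv[1],1]);return o+d*(z-o[2])/d[2]
E
python3 - <<'E'
from h import *
s=bot.read_state();print(s)
for n in ['scene','side','wrist']:
    p=bot.camera(n);save(p,n+'0.png');print(n,{k:(np.array(v).round(4).tolist() if k!='image' else 0) for k,v in p.items()})
    for o in ['scanner_head','dock','deep_box','shallow_box','deep_box_label']:
        try:
            for r in bot.regions_of(p,o)[:4]: print(n,o,round(r['score'],2),r['bbox'])
        except Exception as e: print(o,e)
E
```

```text
pics
{'time_s': 0.0, 'joint_positions': array([-1.39150093,  0.41797438, -0.01028166,  1.6141943 ,  0.00473724,
        1.11071593, -0.05301629]), 'joint_vel': array([-0.00018304, -0.00191752,  0.00130135,  0.00077833,  0.00111685,
        0.00091594,  0.00052354]), 'effort': array([ 7.25146165e-04, -8.51263189e+01,  6.39260989e-01, -4.25994873e+01,
       -4.87865601e-02,  1.88236468e-02,  9.79090737e-05]), 'tcp_pos': array([0.13682896, 0.60943274, 0.2048167 ]), 'tcp_rot': array([[ 2.19016344e-01, -1.44122126e-04, -9.75721180e-01],
       [ 9.75720373e-01, -1.26166720e-03,  2.19016349e-01],
       [-1.26260051e-03, -9.99999194e-01, -1.35702843e-04]]), 'wrist_force': array([-0.28759614, -0.38751762, -0.13653005]), 'torque': array([ 0.03056815, -0.01267506, -0.04885324]), 'finger_gap': 1.0007315269586603}
scene {'image': 0, 'intrinsics': [[379.4175, 0.0, 274.0295], [0.0, 379.4175, 207.6197], [0.0, 0.0, 1.0]], 'extrinsics': [[-0.729, 0.6845, -0.0089, 0.3347], [0.5053, 0.5292, -0.6817, -0.2013], [-0.4619, -0.5014, -0.7316, 1.2256], [0.0, 0.0, 0.0, 1.0]], 'shot': 1}
scene scanner_head 0.
[... 638 characters left out ...]
-0.6451, 1.1107], [0.0, 0.0, 0.0, 1.0]], 'shot': 2}
side scanner_head 0.61 [290.3, 280.7, 60.1, 43.2]
side scanner_head 0.59 [204.3, 280.5, 61.2, 57.8]
side dock 0.82 [292.0, 304.3, 66.3, 51.5]
side dock 0.74 [88.8, 337.4, 77.9, 51.7]
side deep_box 0.66 [246.3, 175.2, 103.3, 79.3]
side shallow_box 0.72 [236.7, 135.9, 78.5, 52.1]
side shallow_box 0.32 [244.6, 177.4, 105.0, 78.0]
side deep_box_label 0.87 [245.6, 176.5, 105.6, 83.2]
wrist {'image': 0, 'intrinsics': [[292.1189, 0.0, 283.6229], [0.0, 292.1189, 206.5174], [0.0, 0.0, 1.0]], 'tool_from_camera': [[1.0, -0.0008, 0.0002, -0.001], [-0.0004, -0.2602, 0.9656, -0.1785], [-0.0007, -0.9656, -0.2602, 0.0754], [0.0, 0.0, 0.0, 1.0]], 'shot': 3}
```

View pics/scene0.png

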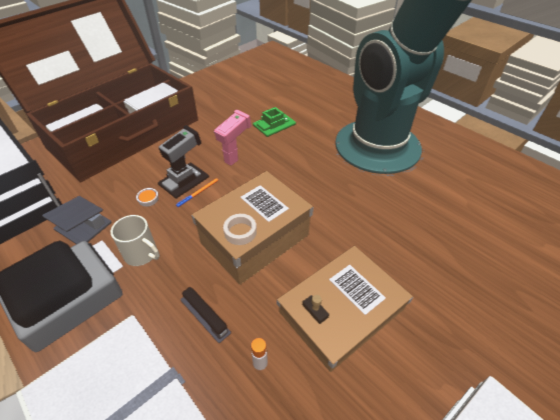

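View pics/side0.png

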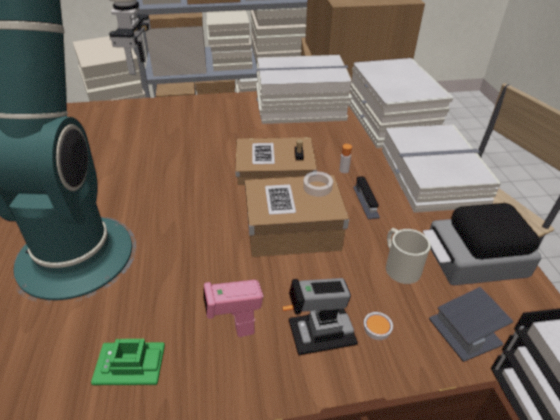

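View pics/wrist0.png

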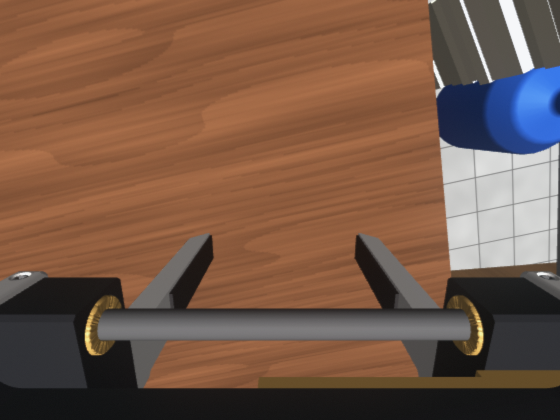

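```bash
python3 - <<'E'
import cv2
a=cv2.imread('pics/scene0.png')[90:290,130:330];cv2.imwrite('pics/scene0c.png',cv2.resize(a,None,fx=3,fy=3,interpolation=2)[:600])
a=cv2.imread('pics/side0.png')[260:400,70:370];cv2.imwrite('pics/side0c.png',cv2.resize(a,None,fx=2.6,fy=2.6,interpolation=2))
E
```

```text
(no output)
```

View pics/scene0c.png

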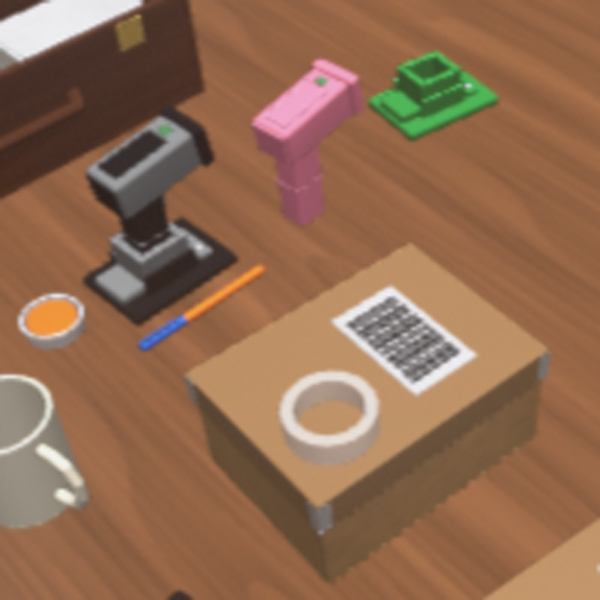

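View pics/side0c.png

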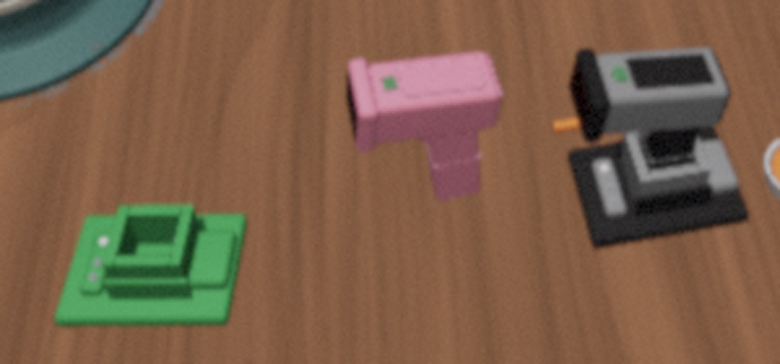

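Candidates: the grey scanner in the dark-footed dock (scene (178,150), side (320,297)) is the one described. The pink pistol (scene (232,137), side (235,308)) and the green dock (scene (273,119)) are look-alikes. The box at scene (255,225) with the tape roll on its lid is visibly deeper than the one with the stamp. The enlarged crops confirm all of this, so next I measure.

```bash
cat > fit.py <<'E'
from h import *
from scipy.optimize import minimize,least_squares
from scipy.spatial.transform import Rotation as Ro
def boxpts(c,h): 
    return np.array([[c[0]+i*h[0],c[1]+j*h[1],c[2]+k*h[2]] for i in(-1,1) for j in(-1,1) for k in(-1,1)])
b=np.radians(8)
# scanner frame parts
parts=[boxpts([0,0,0],[.046,.023,.020]),boxpts([.051,0,0],[.007,.027,.022])]
# handle: direction at 98deg to beam: docked upright. in scanner frame down-dir:
hd=np.array([np.cos(np.radians(98)),0,-np.sin(np.radians(98))])
hx=np.array([hd[2]*-1,0,hd[0]]) # perpendicular
def handle(t0,t1):
    P=[]
    o=np.array([-.014,0,0])
    for t in(t0,t1):
        for i in(-1,1):
            for j in(-1,1): P.append(o+hd*t+hx*i*.018+np.array([0,j*.015,0]))
    return np.array(P)
parts.append(handle(.01,.074))
def Rdock(yaw): # scanner in world when docked
    x=np.array([-np.cos(b),0,np.sin(b)]);y=np.array([0,-1,0]);z=np.cross(x,y)
    return Ro.from_euler('z',yaw).as_matrix()@np.c_[x,y,z]
def mask(p,polys):
    m=np.zeros((420*4,560*4),np.uint8)
    for P in polys:
        hl=cv2.convexHull(((proj(p,P)+.5)*4).astype(np.float32)).astype(np.int32);cv2.fillConvexPoly(m,hl,1)
    return cv2.resize(m.astype(np.float32),(560,420),interpolation=cv2.INTER_AREA)
def iou(a,b): return np.minimum(a,b).sum()/np.maximum(a,b).sum()
E
python3 - <<'E'
from fit import *
S=bot.camera('scene');D=bot.camera('side')
print(bot.read_state()['time_s'])
ms=[r for r in bot.regions_of(S,'scanner_head') if r['bbox'][0]<200][0]['region'].astype(np.float32)
md=[r for r in bot.regions_of(D,'scanner_head') if r['bbox'][0]>270][0]['region'].astype(np.float32)
def cost(q):
    R=Rdock(q[2]);T=[P@R.T+[q[0],q[1],.126] for P in parts]
    return -iou(mask(S,T),ms)-iou(mask(D,T),md)
g=atz(D,(320,295),.126);print('guess',g,atz(S,(178,142),.126))
best=None
for y0 in(-.3,0,.3):
    r=minimize(cost,[g[0],g[1],y0],method='Nelder-Mead',options=dict(initial_simplex=np.array([g[0],g[1],y0])+np.array([[0,0,0],[.02,0,0],[0,.02,0],[0,0,.2]])))
    print(r.x,r.fun)
    if best is None or r.fun<best.fun:best=r
q=best.x
np.save('scan.npy',q)
# labels / boxes
out={}
for nm,z,sel in(('deep_box',.11,0),('shallow_box',.055,0)):
    rs=bot.regions_of(S,nm)[0]['region'].astype(np.float32);rd=bot.regions_of(D,nm)[0]['region'].astype(np.float32)
    def cb(q):
        T=[boxpts([0,0,z/2],[.115,.085,z/2])@Ro.from_euler('z',q[2]).as_matrix().T+[q[0],q[1],0]]
        return -iou(mask(S,T),rs)-iou(mask(D,T),rd)
    bb=bot.regions_of(D,nm)[0]['bbox'];g=atz(D,(bb[0]+bb[2]/2,bb[1]+bb[3]/2),z/2)
    r=min([minimize(cb,[g[0],g[1],y0],method='Nelder-Mead',options=dict(initial_simplex=np.array([g[0],g[1],y0])+np.array([[0,0,0],[.02,0,0],[0,.02,0],[0,0,.1]]))) for y0 in(-.15,.0,.15)],key=lambda r:r.fun)
    print(nm,r.x,r.fun);c=r.x;np.save(nm+'.npy',c)
    lab=c[:2]+Ro.from_euler('z',c[2]).as_matrix()[:2,:2]@[-.035,0];print('label from box',lab)
    # white label by rectification
    for n,p in(('S',S),('D',D)):
        xs=np.arange(-.06,.0600001,.0005);
        G=np.array([[lab[0]+x,lab[1]+y,z] for y in xs[::-1] for x in xs]);uv=proj(p,G).astype(np.float32).reshape(len(xs),len(xs),2)
        im=cv2.remap(p['image'],uv[...,0],uv[...,1],cv2.INTER_LINEAR)
        cv2.imwrite(f'pics/rect_{nm}_{n}.png',cv2.resize(cv2.cvtColor(im,cv2.COLOR_RGB2BGR),None,fx=2,fy=2))
        hsv=cv2.cvtColor(im,cv2.COLOR_RGB2HSV);w=(hsv[...,1]<70).astype(np.uint8)
        w=cv2.morphologyEx(w,cv2.MORPH_CLOSE,np.ones((9,9)));nn,l,st,_=cv2.connectedComponentsWithStats(w)
        k=l[len(xs)//2,len(xs)//2]; pts=np.argwhere(l==k)[:,::-1].astype(np.float32)
        (cx,cy),(w_,h_),a=cv2.minAreaRect(pts)
        print(n,'centre',lab+[(cx-120)*.0005,-(cy-120)*.0005],'size mm',w_*.5,h_*.5,'ang',-a)
    
for n,p in(('S',S),('D',D)):
    im=p['image'].copy()
    R=Rdock(q[2]);
    for P in parts:
        cv2.polylines(im,[cv2.convexHull(proj(p,P@R.T+[q[0],q[1],.126]).astype(np.float32)).astype(np.int32)],1,(255,0,0))
    for nm,z in(('deep_box',.11),('shallow_box',.055)):
        c=np.load(nm+'.npy');cv2.polylines(im,[cv2.convexHull(proj(p,boxpts([0,0,z/2],[.115,.085,z/2])@Ro.from_euler('z',c[2]).as_matrix().T+[c[0],c[1],0]).astype(np.float32)).astype(np.int32)],1,(0,0,255))
    a=im[100:300,130:330] if n=='S' else im[160:360,190:390]
    cv2.imwrite(f'pics/ov_{n}.png',cv2.cvtColor(cv2.resize(a,None,fx=3,fy=3),cv2.COLOR_RGB2BGR))
E
```

```text
1.0
guess [ 0.53579504 -0.29440501  0.126     ] [ 0.53208084 -0.30552071  0.126     ]
[ 0.53919965 -0.29357383  0.05417273] -1.8354464769363403
[ 0.53907858 -0.29383909  0.0605252 ] -1.8347597122192383
[ 0.53942226 -0.2945791   0.01806894] -1.8316144943237305
deep_box [ 0.5394494   0.01505385 -0.03550517] -1.7854063510894775
label from box [0.50447146 0.01629626]
S centre [0.50552918 0.01506618] size mm 65.5999755859375 109.05567932128906 ang -2.0095536708831787
D centre [0.50590003 0.01910565] size mm 67.50761413574219 116.08505249023438 ang -1.8676787614822388
shallow_box [ 0.53168893  0.29433664 -0.11013345] -1.7100063562393188
label from box [0.49690098 0.29818352]
S centre [0.49815703 0.29815364] size mm 65.3689956665039 107.90388488769531 ang -5.659482002258301
D centre [0.49883887 0.30174034] size mm 68.69517517089844 119.17266845703125 ang -5.582605838775635
```

View overlays.

View pics/ov_S.png

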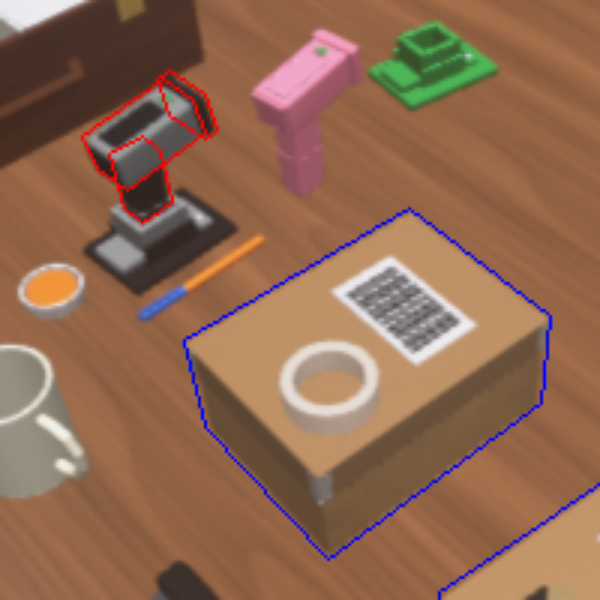

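View pics/ov_D.png

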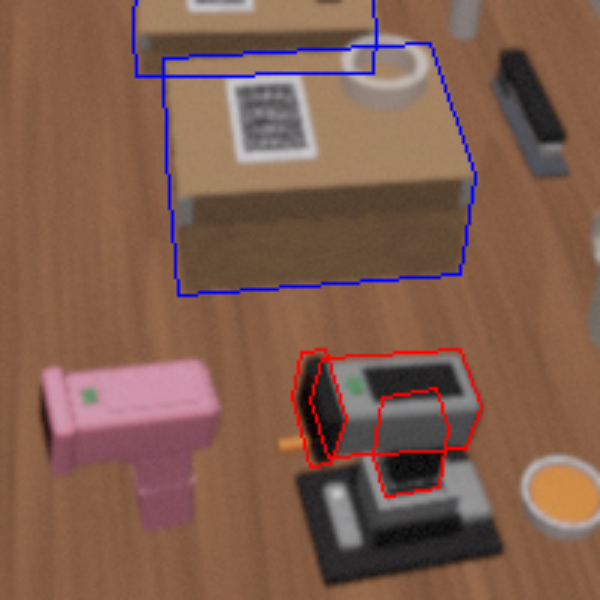

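Request:
jog_arm --pt "0 0 0 -28 -12 -52 94" --pt "0 0 0 -28 -12 -52 94" --pt "0 0 0 -28 -12 -52 94" --pt "0 0 0 -28 -12 -52 94" --pt "0 0 0 -28 -12 -52 94" --pt "0 0 0 -28 -12 -52 94" --pt "0 0 0 -28 -12 -52 94" --pt "0 0 0 -28 -12 -52 94"

```text
time_s: 2.4
tcp_pos: [0.5012, 0.2939, 0.304]
tcp_rot: [[0.211, -0.0, -0.977], [0.977, 0.001, 0.211], [0.001, -1.0, 0.001]]
wrist_force: [-0.1, 0.1, 0.9]
finger_gap: 1.002
```

```bash
cat >> h.py <<'E'
def log():
    s=bot.read_state();f=open('log.jsonl','a');f.write(json.dumps({k:np.array(s[k]).tolist() for k in('joint_positions','tcp_pos','tcp_rot','time_s')})+'\n')
    print('t',round(s['time_s'],3),'q',s['joint_positions'].round(3),'p',s['tcp_pos'].round(4),'gap',round(s['finger_gap'],3),'F',s['wrist_force'].round(1));print(s['tcp_rot'].round(3).tolist())
    return s
E
python3 -c "
from h import *
log()"
```

```text
t 2.4 q [-0.773  0.265  0.236  1.608 -0.065  1.275  0.832] p [0.5012 0.2939 0.304 ] gap 1.002 F [-0.1  0.1  0.9]
[[0.211, -0.0, -0.977], [0.977, 0.001, 0.211], [0.001, -1.0, 0.001]]
```

Request:
jog_arm --pt "0 0 0 -57 -2 -16 94" --pt "0 0 0 -57 -2 -16 94" --pt "0 0 0 -57 -2 -16 94" --pt "0 0 0 -57 -2 -16 94" --pt "0 0 0 -57 -2 -16 94" --pt "0 0 0 -57 -2 -16 94" --pt "0 0 0 -57 -2 -16 94" --pt "0 -0.09 0 -57 -2 -16 94" --pt "0 -0.09 0 -57 -2 -16 94" --pt "0 -0.09 0 -50 -2 -10 94"

```text
time_s: 3.65
tcp_pos: [0.5487, -0.3065, 0.3259]
tcp_rot: [[-0.066, 0.005, -0.998], [0.998, 0.002, -0.066], [0.002, -1.0, -0.006]]
wrist_force: [-0.8, 0.4, 0.9]
finger_gap: 1.001
```

```bash
cat > kin.py <<'E'
from h import *
E
python3 -c "
from h import *
s=log()
p=bot.camera('wrist');save(p,'w1.png')"
```

```text
t 3.65 q [ 0.052  0.378  0.565  1.464 -0.209  1.355  2.266] p [ 0.5487 -0.3065  0.3259] gap 1.001 F [-0.8  0.4  0.9]
[[-0.066, 0.005, -0.998], [0.998, 0.002, -0.066], [0.002, -1.0, -0.006]]
```

View pics/w1.png

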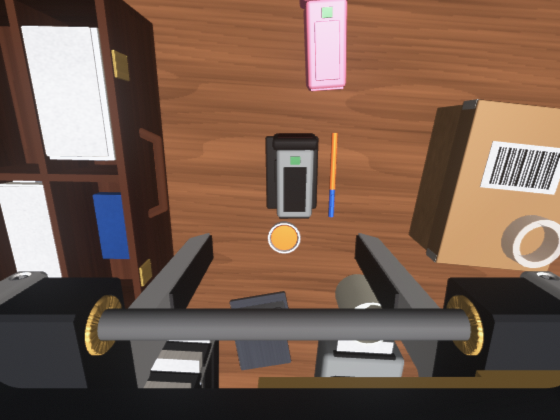

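```bash
cat > kin.py <<'E'
from h import *
import itertools
from scipy.optimize import least_squares
from scipy.spatial.transform import Rotation as Ro
def rz(a): return Ro.from_euler('z',a).as_matrix()
def ry(a): return Ro.from_euler('y',a).as_matrix()
# params: yaw0, rt(3), h(3) , L1(3),L2(3),L3(3)
def fk(q,s,P,full=False):
    R=rz(P[0]);p=np.zeros(3)
    R=R@rz(s[0]*q[0]);p=p+R@np.array([0,P[9],P[4]])
    R=R@ry(q[1]);R=R@rz(s[1]*q[2]);p=p+R@np.array([P[10],P[11],P[5]])
    el=p
    R=R@ry(s[4]*q[3])@rz(s[2]*q[4]);p=p+R@np.array([P[12],P[13],P[6]])
    wr=p
    R=R@ry(s[5]*q[5])@rz(s[3]*q[6]);p=p+R@np.array([P[8],0,P[7]])
    return p,R@Ro.from_rotvec(P[1:4]).as_matrix()
def load(): 
    D=[json.loads(l) for l in open('log.jsonl')]
    return [(np.array(d['joint_positions']),np.array(d['tcp_pos']),np.array(d['tcp_rot'])) for d in D]
E
python3 - <<'E'
from kin import *
s0=dict(joint_positions=[-1.39150093,0.41797438,-0.01028166,1.6141943,0.00473724,1.11071593,-0.05301629],tcp_pos=[0.13682896,0.60943274,0.2048167],tcp_rot=[[2.19016344e-01,-1.44122126e-04,-9.75721180e-01],[9.75720373e-01,-1.26166720e-03,2.19016349e-01],[-1.26260051e-03,-9.99999194e-01,-1.35702843e-04]],time_s=0)
L=open('log.jsonl').read();open('log.jsonl','w').write(json.dumps(s0)+'\n'+L)
D=load();res=[]
for s in itertools.product((1,-1),repeat=6):
  for r0 in ([-1.57,0,0],[-1.2,1.2,1.2],[-1.2,-1.2,-1.2],[0,2.2,2.2]):
    def f(x):
        P=np.zeros(14);P[:4]=x
        return np.concatenate([(Ro.from_matrix(fk(q,s,P)[1].T@R)).as_rotvec() for q,p,R in D])
    r=least_squares(f,[0]+r0);res.append((r.cost,s,r.x.round(3)))
res.sort(key=lambda a:a[0])
for r in res[:10]:print(r)
E
```

```text
Still running in the background as job /tmp/bash_jobs.1000/2de6a7565b0d (pid 652). You'll get a notice when it ends.
```

```bash
kill -- -$(cat /tmp/bash_jobs.1000/2de6a7565b0d/pid); wc -l log.jsonl
sed -i 's/^def rz.*/def rz(a):\n    c,s=np.cos(a),np.sin(a);return np.array([[c,-s,0],[s,c,0],[0,0,1.]])/; s/^def ry.*/def ry(a):\n    c,s=np.cos(a),np.sin(a);return np.array([[c,0,s],[0,1.,0],[-s,0,c]])/' kin.py
export OMP_NUM_THREADS=1 OPENBLAS_NUM_THREADS=1
time timeout 300 python3 - <<'E'
from kin import *
D=load();res=[]
# eliminate tool const: residual M_i = fkrot_i^T R_i must be equal across i; yaw0 cancels? (base yaw unknown) 
for s in itertools.product((1,-1),repeat=6):
  P=np.zeros(14)
  A=[fk(q,s,P)[1] for q,p,R in D]
  # A_i C = Rz(-y) R_i -> A_i A_j^T = Rz(-y) R_i R_j^T Rz(y)
  best=min(((sum(np.linalg.norm(A[i]@A[0].T-rz(-y)@D[i][2]@D[0][2].T@rz(y)) for i in range(1,len(D))),y) for y in np.arange(-3.14,3.14,.05)))
  res.append((round(best[0],4),s,round(best[1],2)))
res.sort()
for r in res[:8]:print(r)
E
```

```text
3 log.jsonl
(np.float64(0.0001), (-1, -1, -1, -1, 1, 1), np.float64(0.01))
(np.float64(0.3225), (-1, -1, 1, 1, -1, 1), np.float64(-2.74))
(np.float64(0.7511), (-1, -1, 1, -1, 1, 1), np.float64(2.76))
(np.float64(0.8226), (1, 1, 1, 1, 1, 1), np.float64(3.11))
(np.float64(0.8789), (1, 1, -1, -1, -1, 1), np.float64(1.66))
(np.float64(0.9598), (-1, -1, -1, 1, -1, 1), np.float64(2.96))
(np.float64(1.263), (1, 1, -1, 1, 1, 1), np.float64(-0.99))
(np.float64(1.4301), (1, 1, 1, -1, -1, 1), np.float64(-1.69))
real	0m2.364s
user	0m1.649s
sys	0m0.274s
```

Request:
jog_arm --pt "0.17 0 0 0 0 0 94" --pt "0.17 0 0 0 0 0 94" --pt "0.17 0 0 0 0 0 94" --pt "0.17 0 0 0 0 0 94"

```text
time_s: 4.2
tcp_pos: [0.5432, -0.3177, 0.3266]
tcp_rot: [[-0.06, -0.63, -0.774], [0.998, -0.043, -0.043], [-0.007, -0.775, 0.632]]
wrist_force: [-37.8, 33.5, 24.9]
finger_gap: 0.999
```

```bash
export OMP_NUM_THREADS=1 OPENBLAS_NUM_THREADS=1
cat >> kin.py <<'E'
SG=(-1,-1,-1,-1,1,1)
def fitkin(free=None,lam=1e-4):
    D=load();A0=D[0]
    P=np.zeros(14)
    C=fk(A0[0],SG,P)[1].T@A0[2];P[1:4]=Ro.from_matrix(C).as_rotvec()
    rows=[];rhs=[]
    for q,p,R in D:
        cols=[]
        for k in range(4,14):
            e=np.zeros(14);e[k]=1;cols.append(fk(q,SG,e)[0])
        rows.append(np.array(cols).T);rhs.append(p)
    M=np.vstack(rows);b=np.concatenate(rhs)
    w=np.array([0.01,.01,.01,.01,1,1,1,1,1,1])*lam
    x=np.linalg.lstsq(np.vstack([M,np.diag(w)]),np.r_[b,np.zeros(10)],rcond=None)[0]
    P[4:]=x
    return P,(M@x-b).reshape(-1,3)
E
python3 - <<'E'
from kin import *
log()
for lam in(1e-3,1e-1):
    P,r=fitkin(lam=lam);print(P.round(4),'\n',(r*1000).round(1).tolist())
D=load()
for q,p,R in D: 
    print((Ro.from_matrix(fk(q,SG,P)[1].T@R).as_rotvec()).round(4))
E
```

```text
t 4.2 q [ 0.034  0.846  0.704  0.969 -0.062  2.005  2.307] p [ 0.5432 -0.3177  0.3266] gap 0.999 F [-37.8  33.5  24.9]
[[-0.06, -0.63, -0.774], [0.998, -0.043, -0.043], [-0.007, -0.775, 0.632]]
[ 0.0000e+00  0.0000e+00 -2.2214e+00 -2.2214e+00  2.8910e-01  5.0180e-01
  4.6980e-01  3.3370e-01  0.0000e+00 -1.4500e-02  0.0000e+00 -1.5900e-02
 -0.0000e+00 -4.0000e-04] 
 [[-0.0, 0.0, 0.0], [-0.0, -0.0, 0.0], [-0.0, -0.0, -0.0], [0.0, -0.0, 0.0]]
[ 0.0000e+00  0.0000e+00 -2.2214e+00 -2.2214e+00  2.8900e-01  5.0220e-01
  4.6970e-01  3.3380e-01  2.0000e-04 -1.3800e-02  2.0000e-04 -1.2600e-02
 -2.0000e-04 -4.1000e-03] 
 [[-0.2, 0.2, 0.2], [-0.1, -0.0, 0.1], [-0.1, -0.0, -0.4], [0.0, -0.0, 0.1]]
[-0. -0. -0.]
[-0. -0.  0.]
[-0. -0.  0.]
[-0. -0.  0.]
```

Request:
jog_arm --pt "-0.15 0 0 0 0 0 94"

```text
time_s: 4.32
tcp_pos: [0.5471, -0.3147, 0.307]
tcp_rot: [[-0.068, -0.533, -0.844], [0.998, -0.038, -0.057], [-0.002, -0.845, 0.534]]
wrist_force: [0.3, -0.2, 0.5]
finger_gap: 1.0
```

```bash
export OMP_NUM_THREADS=1 OPENBLAS_NUM_THREADS=1
cat >> kin.py <<'E'
LO=np.array([-2.81,-.39,-1.27,.06,-1.19,.19,-2.82]);HI=np.array([2.81,2.02,1.25,2.57,4.33,2,2.82])
def ik(P,p,R,q0,m=.06,reg=.003):
    def f(q):
        pp,RR=fk(q,SG,P);return np.r_[(pp-p)*5,Ro.from_matrix(RR.T@R).as_rotvec(),reg*(q-q0)]
    r=least_squares(f,np.clip(q0,LO+m+1e-3,HI-m-1e-3),bounds=(LO+m,HI-m))
    return r.x,np.linalg.norm(r.fun[:6])
def toolR(yaw,a,flip=0): # tool pointing down tilted a toward nose dir (-x rotated yaw)
    f=np.array([-np.cos(yaw),-np.sin(yaw),0]);y=np.array([0,0,-np.cos(a)])+np.sin(a)*f
    x=np.array([-np.sin(yaw),np.cos(yaw),0]);x=-x if flip else x
    return np.c_[x,y,np.cross(x,y)]
E
python3 - <<'E'
from kin import *
s=log();P,r=fitkin(lam=1e-3);print(P.round(4),abs(r).max());np.save('P.npy',P)
H=np.array([.539,-.294,.126]);ys=.05;lab=np.array([.5055,.0165,.11]);yl=-.035
qn=s['joint_positions']
for flip in(0,1):
  for a0d in(20,25,30,35,40,45):
    a0=np.radians(a0d);R=toolR(ys,a0,flip);out=[]
    q0=qn.copy(); 
    if flip:q0[6]-=np.pi
    for up in(0.,.06,.12):
        q,e=ik(P,H+[0,0,up]+R[:,1]*.019,R,q0);out.append((round(e,3),q.round(2).tolist()));
    print('flip',flip,'a0',a0d);[print('   ',o) for o in out]
    for pit in(90,80,70):  # degrees below level
        pr=np.radians(pit);af=a0-pr-np.radians(8)
        bdir=np.array([-np.cos(yl)*np.cos(pr),-np.sin(yl)*np.cos(pr),-np.sin(pr)])
        head=lab-bdir*(.1+.059);R=toolR(yl,af,flip)
        best=(9,)
        for q1 in(-1,0,1):
          for J3 in(-1,0,1):
            q0=np.array([q1,0,J3,2.2,0,.4,1.6 if not flip else -1.6]);q,e=ik(P,head+R[:,1]*.019,R,q0)
            if e<best[0]:best=(e,q.round(2).tolist())
        print('   pitch',pit,'head',head.round(3),round(best[0],3),best[1])
E
```

```text
t 4.325 q [ 0.014  0.782  0.698  1.072 -0.111  1.869  2.289] p [ 0.5471 -0.3147  0.307 ] gap 1.0 F [ 0.3 -0.2  0.5]
[[-0.068, -0.533, -0.844], [0.998, -0.038, -0.057], [-0.002, -0.845, 0.534]]
[ 0.0000e+00  0.0000e+00 -2.2214e+00 -2.2214e+00  2.8910e-01  5.0180e-01
  4.6980e-01  3.3370e-01  0.0000e+00 -1.4500e-02  0.0000e+00 -1.5900e-02
 -0.0000e+00 -4.0000e-04] 7.783025973706614e-08
flip 0 a0 20
    (np.float64(0.0), [-0.03, 0.77, 0.65, 1.49, -0.25, 1.31, 2.26])
    (np.float64(0.0), [-0.04, 0.71, 0.67, 1.45, -0.22, 1.41, 2.25])
    (np.float64(0.0), [-0.05, 0.65, 0.69, 1.39, -0.19, 1.51, 2.25])
   pitch 90 head [0.505 0.016 0.269] 0.295 [0.92, -0.07, -1.21, 2.51, 2.42, 0.54, -1.15]
   pitch 80 head [0.533 0.016 0.267] 0.097 [1.02, -0.01, -1.21, 2.51, 2.68, 0.51, -1.27]
   pitch 70 head [0.56  0.015 0.259] 0.0 [0.5, 0.01, -0.67, 2.45, 2.61, 0.37, -1.17]
flip 0 a0 25
    (np.float64(0.0), [-0.03, 0.82, 0.65, 1.43, -0.23, 1.4, 2.24])
    (np.float64(0.0), [-0.04, 0.76, 0.67, 1.39, -0.2, 1.49, 2.24])
    (np.float64(0.0), [-0.04, 0.71, 0.69, 1.33, -0.17, 1.59, 2.24])
   pitch 90 head [
[... 4345 characters left out ...]
-0.55, -0.24, 0.33, 2.43, 1.11, 0.25, -2.76]
   pitch 80 head [0.533 0.016 0.267] 0.055 [-0.71, -0.15, 0.5, 2.37, 1.09, 0.25, -2.76]
   pitch 70 head [0.56  0.015 0.259] 0.0 [-0.05, -0.02, -0.09, 2.23, 0.39, 0.29, -2.08]
flip 1 a0 45
    (np.float64(0.0), [-0.01, 1.04, 0.65, 1.17, -0.13, 1.75, -0.93])
    (np.float64(0.0), [-0.01, 0.97, 0.67, 1.15, -0.1, 1.83, -0.91])
    (np.float64(0.0), [-0.01, 0.92, 0.69, 1.11, -0.07, 1.91, -0.89])
   pitch 90 head [0.505 0.016 0.269] 0.123 [-0.5, -0.22, 0.28, 2.43, 1.08, 0.25, -2.76]
   pitch 80 head [0.533 0.016 0.267] 0.0 [-0.71, -0.14, 0.51, 2.36, 0.93, 0.27, -2.61]
   pitch 70 head [0.56  0.015 0.259] 0.0 [-0.07, 0.01, -0.06, 2.17, 0.23, 0.4, -1.93]
```

```bash
export OMP_NUM_THREADS=1 OPENBLAS_NUM_THREADS=1
cat >> h.py <<'E'
def wristcam(s,p):
    T=np.eye(4);T[:3,:3]=s['tcp_rot'];T[:3,3]=s['tcp_pos'];p['extrinsics']=np.linalg.inv(T@np.array(p['tool_from_camera']));return p
E
python3 - <<'E'
from fit import *
s=bot.read_state();p=bot.camera('wrist');rr=bot.regions_of(p,'scanner_head');save(p,'w2.png')
wristcam(s,p)
for r in rr: print(r['score'],r['bbox'])
q=np.load('scan.npy');g=proj(p,[q[0],q[1],.126])[0];print('pred',g)
r=min(rr,key=lambda r:np.hypot(r['bbox'][0]+r['bbox'][2]/2-g[0],r['bbox'][1]+r['bbox'][3]/2-g[1]))
m=r['region'].astype(np.float32);np.save('w2mask.npy',m)
def cost(q):
    R=Rdock(q[2]);return -iou(mask(p,[P@R.T+[q[0],q[1],.126] for P in parts]),m)
for y0 in(-.1,.05,.2):
    f=minimize(cost,[q[0],q[1],y0],method='Nelder-Mead',options=dict(initial_simplex=np.array([q[0],q[1],y0])+np.array([[0,0,0],[.01,0,0],[0,.01,0],[0,0,.1]])));print(f.x,f.fun)
im=p['image'].copy()
for qq,c in((q,(255,0,0)),(f.x,(0,255,0))):
    R=Rdock(qq[2])
    for P in parts: cv2.polylines(im,[cv2.convexHull(proj(p,P@R.T+[qq[0],qq[1],.126]).astype(np.float32)).astype(np.int32)],1,c)
    print(proj(p,np.array([[qq[0],qq[1],.126]])))
u,v=g.astype(int);a=im[max(0,v-75):v+75,max(0,u-100):u+100]
cv2.imwrite('pics/w2c.png',cv2.cvtColor(cv2.resize(a,None,fx=4,fy=4),cv2.COLOR_RGB2BGR))
E
```

```text
0.76 [302.4, 107.4, 41.2, 93.0]
0.73 [279.3, 213.8, 43.8, 94.0]
pred [301.83704485 265.12466977]
[ 0.5404165  -0.29446111  0.06651327] -0.9635568857192993
[ 0.54005789 -0.29463134  0.0637548 ] -0.9630992412567139
[ 0.54039272 -0.29464996  0.05756233] -0.9634365439414978
[[301.83704485 265.12466977]]
[[300.93295538 266.02962752]]
```

View pics/w2c.png

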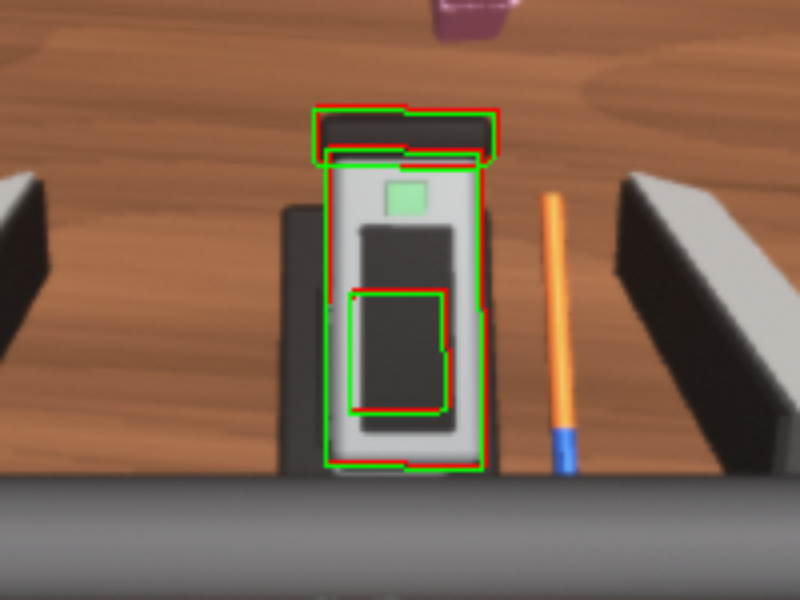

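View pics/w2.png

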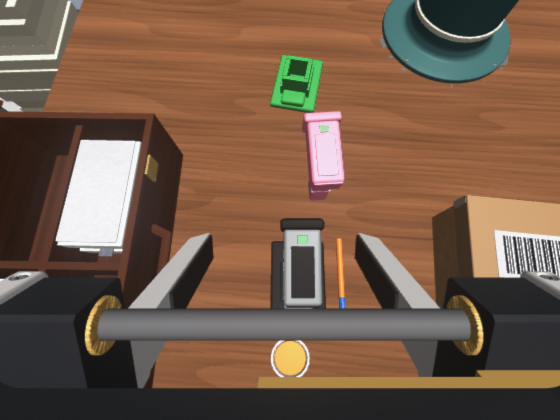

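```bash
export OMP_NUM_THREADS=1 OPENBLAS_NUM_THREADS=1
cat >> kin.py <<'E'
def delta(s,p,R):
    R0=s['tcp_rot'];return Ro.from_matrix(R0.T@R).as_rotvec(),R0.T@(p-s['tcp_pos'])*1000
E
python3 - <<'E'
from kin import *
P=np.load('P.npy');s=bot.read_state();q=s['joint_positions']
H=np.array([.540,-.2945,.126])
R=toolR(.06,np.radians(46))
G=H+R[:,1]*.019
for back in(.10,.05,0):
    q,e=ik(P,G-R[:,1]*back,R,q);print(back,q.round(3),round(e,4))
w,d=delta(s,G-R[:,1]*.10,R);print('to pre',w.round(3),d.round(1))
print(G)
for up in(.05,.08):
    q,e=ik(P,G+[0,0,up],R,q);print(up,q.round(3),round(e,4))
E
```

```text
0.1 [ 0.052  1.051  0.565  0.902 -0.07   1.94   2.167] 0.0467
0.05 [ 0.047  1.047  0.561  1.014 -0.068  1.877  2.169] 0.0
0 [ 0.031  1.023  0.56   1.159 -0.063  1.759  2.169] 0.0
to pre [ 0.267 -0.006 -0.006] [  25.4   93.2 -121.1]
[ 0.52635714 -0.29531956  0.11280149]
0.05 [ 0.026  0.971  0.576  1.141 -0.041  1.824  2.187] 0.0
0.08 [ 0.025  0.943  0.584  1.124 -0.028  1.866  2.2  ] 0.0
```

```bash
export OMP_NUM_THREADS=1 OPENBLAS_NUM_THREADS=1
python3 - <<'E'
from kin import *
P=np.load('P.npy');s=bot.read_state();q=s['joint_positions']
H=np.array([.540,-.2945,.126])
R=toolR(.06,np.radians(46));G=H+R[:,1]*.019
w,d=delta(s,G-R[:,1]*.045,R);print(w.round(3),d.round(1))
# simulate 6 rows
D=[[0,0,0,7,20,-16]]*3+[[.045,0,0,0.5,20,-16]]*1
plan=[[0.0,0,0,6,17,-16]]*3+[[.055,0,0,1.5,24,-14]]*5
p=s['tcp_pos'];RR=s['tcp_rot']
for r in plan:
    p=p+RR@np.array(r[3:])/1000;RR=RR@Ro.from_rotvec(r[:3]).as_matrix();q,e=ik(P,p,RR,q);print(p.round(4),q.round(2),round(e,4))
print('target',(G-R[:,1]*.045).round(4)); w,d=delta(dict(tcp_pos=p,tcp_rot=RR),G-R[:,1]*.045,R);print(w.round(3),d.round(1))
E
```

```text
[ 0.267 -0.006 -0.006] [  25.7  146.2 -106.5]
[ 0.5479 -0.3124  0.3016] [ 0.01  0.77  0.7   1.1  -0.12  1.83  2.27] 0.0
[ 0.5526 -0.3063  0.2787] [-0.    0.78  0.69  1.12 -0.13  1.8   2.25] 0.0
[ 0.5573 -0.3002  0.2559] [-0.01  0.8   0.68  1.14 -0.14  1.77  2.24] 0.0
[ 0.557  -0.2989  0.2281] [-0.01  0.85  0.67  1.14 -0.14  1.77  2.23] 0.0
[ 0.5552 -0.2978  0.2004] [-0.01  0.91  0.67  1.13 -0.13  1.78  2.22] 0.0
[ 0.5519 -0.2967  0.1728] [-0.01  0.96  0.66  1.12 -0.13  1.79  2.22] 0.0
[ 0.5471 -0.2957  0.1454] [-0.    1.01  0.65  1.11 -0.12  1.79  2.21] 0.0
[ 0.5407 -0.2948  0.1183] [-0.    1.07  0.65  1.1  -0.12  1.8   2.2 ] 0.0
target [ 0.5587 -0.2934  0.1441]
[-0.008 -0.007 -0.005] [  0.2 -30.8   6.3]
```

Request:
jog_arm --pt "0 0 0 7 17 -16 94" --pt "0 0 0 7 17 -16 94" --pt "0 0 0 7 17 -16 94" --pt "0.055 0 0 1 22 -16 94" --pt "0.055 0 0 1 22 -16 94" --pt "0.055 0 0 1 22 -16 94"

```text
time_s: 5.18
tcp_pos: [0.562, -0.2929, 0.1759]
tcp_rot: [[-0.059, -0.639, -0.767], [0.998, -0.045, -0.04], [-0.009, -0.767, 0.641]]
wrist_force: [0.2, -0.1, 0.0]
finger_gap: 1.001
```

```bash
export OMP_NUM_THREADS=1 OPENBLAS_NUM_THREADS=1
python3 - <<'E'
from kin import *
s=log()
H=np.array([.540,-.2945,.126])
R=toolR(.06,np.radians(46));G=H+R[:,1]*.019
for b in(.045,0):
    w,d=delta(s,G-R[:,1]*b,R);print(b,w.round(3),d.round(1))
p=bot.camera('wrist');save(p,'w3.png')
E
```

```text
t 5.175 q [-0.004  0.969  0.655  1.09  -0.136  1.805  2.209] p [ 0.562  -0.2929  0.1759] gap 1.001 F [ 0.2 -0.1  0. ]
[[-0.059, -0.639, -0.767], [0.998, -0.045, -0.04], [-0.009, -0.767, 0.641]]
0.045 [ 0.107 -0.007 -0.006] [ -0.   26.6 -17.8]
0 [ 0.107 -0.007 -0.006] [  0.2  71.3 -13. ]
```

View pics/w3.png

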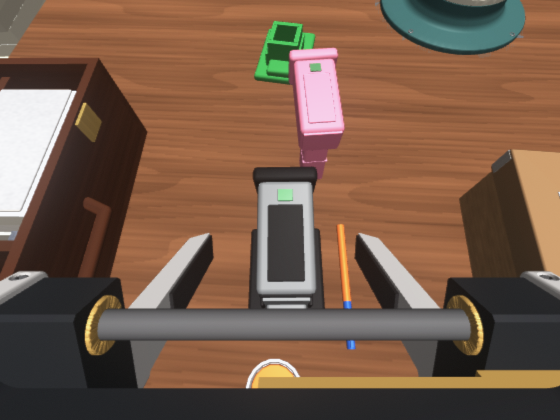

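Request:
jog_arm --pt "0.053 -0.003 -0.003 0 13 -9 94" --pt "0.053 -0.003 -0.003 0 14 -9 94" --pt "0 0 0 0 15 0 94" --pt "0 0 0 0 15 0 94" --pt "0 0 0 0 15 0 94"

```text
time_s: 5.85
tcp_pos: [0.5242, -0.2924, 0.1063]
tcp_rot: [[-0.062, -0.722, -0.689], [0.998, -0.042, -0.046], [0.004, -0.69, 0.724]]
wrist_force: [-0.5, -0.2, -0.0]
finger_gap: 1.001
```

```bash
export OMP_NUM_THREADS=1 OPENBLAS_NUM_THREADS=1
python3 - <<'E'
from kin import *
s=log()
H=np.array([.540,-.2945,.126])
R=toolR(.06,np.radians(46));G=H+R[:,1]*.019
w,d=delta(s,G,R);print(w.round(3),d.round(1))
p=bot.camera('wrist');save(p,'w4.png')
E
```

```text
t 5.85 q [-0.01   1.052  0.64   1.169 -0.118  1.754  2.211] p [ 0.5242 -0.2924  0.1063] gap 1.001 F [-0.5 -0.2 -0. ]
[[-0.062, -0.722, -0.689], [0.998, -0.042, -0.046], [0.004, -0.69, 0.724]]
[-0.006  0.004  0.001] [-3.1 -5.9  3.3]
```

View pics/w4.png

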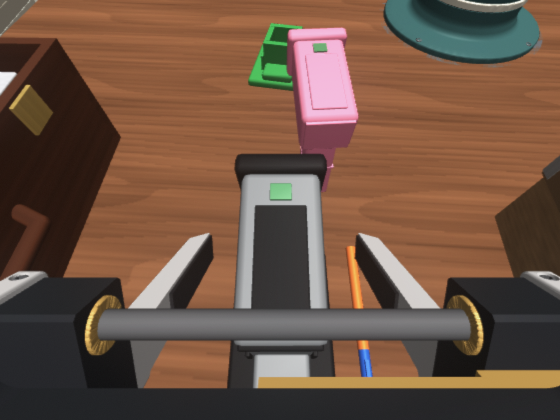

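Request:
jog_arm --pt "-0.006 0 0 -1 -5 3 94" --pt "0 0 0 0 0 0 60" --pt "0 0 0 0 0 0 50" --pt "0 0 0 0 0 0 20" --pt "0 0 0 0 0 0 0" --pt "0 0 0 0 0 0 0" --pt "0 0 0 0 0 0 0"

```text
time_s: 6.78
tcp_pos: [0.5262, -0.2931, 0.1132]
tcp_rot: [[-0.062, -0.717, -0.695], [0.998, -0.042, -0.046], [0.004, -0.696, 0.718]]
wrist_force: [0.1, 0.4, 0.5]
finger_gap: 0.489
```

```bash
export OMP_NUM_THREADS=1 OPENBLAS_NUM_THREADS=1
python3 - <<'E'
from kin import *
s=log();print(s['torque'])
H=np.array([.540,-.2945,.126])
R=toolR(.06,np.radians(46));G=H+R[:,1]*.019
w,d=delta(s,G,R);print(w.round(3),d.round(1))
print((s['tcp_rot'].T@[0,0,1]).round(3))
E
```

```text
t 6.775 q [-0.009  1.042  0.642  1.165 -0.118  1.759  2.214] p [ 0.5262 -0.2931  0.1132] gap 0.489 F [0.1 0.4 0.5]
[[-0.062, -0.717, -0.695], [0.998, -0.042, -0.046], [0.004, -0.696, 0.718]]
[ 0.1143759  -0.59916175  0.05024055]
[0.002 0.004 0.001] [-2.2  0.3 -0.2]
[ 0.004 -0.696  0.718]
```

Request:
jog_arm --pt "0 0 0 0 -7 7.2 0" --pt "0 0 0 0 -7 7.2 0" --pt "0 0 0 0 -7 7.2 0"

```text
time_s: 7.15
tcp_pos: [0.5261, -0.2931, 0.1446]
tcp_rot: [[-0.062, -0.717, -0.694], [0.998, -0.042, -0.046], [0.004, -0.696, 0.718]]
wrist_force: [0.3, 1.0, -2.0]
finger_gap: 0.49
```

```bash
python3 -c "
from kin import *
s=log();print((s['tcp_rot'].T@[0,0,1]).round(3))"
```

```text
t 7.15 q [-0.012  1.009  0.653  1.155 -0.103  1.799  2.226] p [ 0.5261 -0.2931  0.1446] gap 0.49 F [ 0.3  1.  -2. ]
[[-0.062, -0.717, -0.694], [0.998, -0.042, -0.046], [0.004, -0.696, 0.718]]
[ 0.004 -0.696  0.718]
```

Request:
jog_arm --pt "0 0 0 0 -10 10.4 0" --pt "0 0 0 0 -10 10.4 0" --pt "0 0 0 0 -10 10.4 0"

```text
time_s: 7.52
tcp_pos: [0.526, -0.2933, 0.1913]
tcp_rot: [[-0.062, -0.717, -0.695], [0.998, -0.042, -0.046], [0.004, -0.696, 0.718]]
wrist_force: [0.3, 0.1, -1.5]
finger_gap: 0.487
```

```bash
python3 -c "
from kin import *
s=log()
p=bot.camera('wrist');save(p,'w5.png')
p=bot.camera('side');save(p,'s5.png')"
```

```text
t 7.525 q [-0.015  0.964  0.669  1.131 -0.08   1.862  2.244] p [ 0.526  -0.2933  0.1913] gap 0.487 F [ 0.3  0.1 -1.5]
[[-0.062, -0.717, -0.695], [0.998, -0.042, -0.046], [0.004, -0.696, 0.718]]
```

View pics/w5.png

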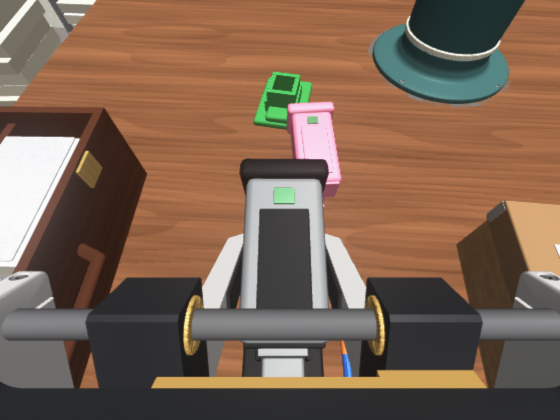

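View pics/s5.png

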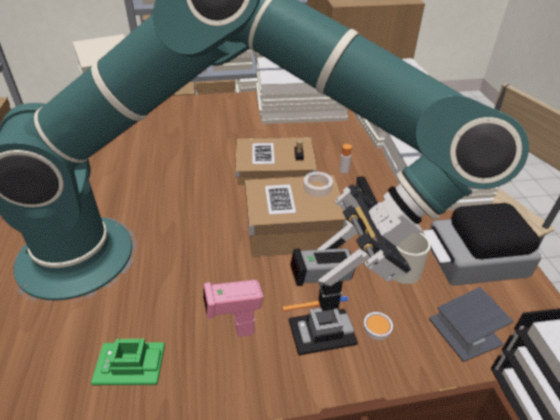

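```bash
export OMP_NUM_THREADS=1 OPENBLAS_NUM_THREADS=1
cat > plan.py <<'E'
from kin import *
from fit import Rdock
P=np.load('P.npy')
b=np.radians(8)
H=np.array([.540,-.2945,.126])
Rg=np.array([[-0.062,-0.717,-0.695],[0.998,-0.042,-0.046],[0.004,-0.696,0.718]]);pg=np.array([.5262,-.2931,.1132])
u,_,v=np.linalg.svd(Rg);Rg=u@v
Rts=Rg.T@Rdock(.062);pts=Rg.T@(H-pg)
def scanR(yaw,pit): # pit rad below level
    x=np.array([-np.cos(pit),0,-np.sin(pit)]);y=np.array([0,-1,0]);return rz(yaw)@np.c_[x,y,np.cross(x,y)]
def tool(head,Rs):
    R=Rs@Rts.T;return head-R@pts,R
def scan(s): return s['tcp_pos']+s['tcp_rot']@pts, s['tcp_rot']@Rts
LAB=np.array([.505,.0165,.11]);YL=-.035
def final(pit,dist=.10):
    Rs=scanR(YL,np.radians(pit));return LAB-Rs[:,0]*(dist+.059),Rs
E
python3 - <<'E'
from plan import *
s=bot.read_state();h,Rs=scan(s);print('head',h.round(4),'beam',Rs[:,0].round(3),'y',Rs[:,1].round(3),pts.round(4))
q=s['joint_positions']
for pit in(75,80,85):
    hf,Rf=final(pit)
    best=(9,)
    for q1 in(-1,-.5,0,.5):
        q0=np.array([q1,0,-q1,2.2,.3,.4,1.2]);qq,e=ik(P,*tool(hf,Rf),q0)
        print(pit,q1,hf.round(3),round(e,4),qq.round(2))
# path
N=16;pit=78;hf,Rf=final(pit)
for i in range(1,N+1):
    a=min(1,i/10);c=np.clip((i-4)/(N-4),0,1)
    yaw=.062+(YL-.062)*c;pp=np.radians(-8+(pit+8)*a)
    hd=np.array([h[0]+(hf[0]-h[0])*c,h[1]+(hf[1]-h[1])*c,h[2]+(.31-h[2])*min(1,i/6)])
    if i>13: hd[2]=.31+(hf[2]-.31)*(i-13)/3
    p,R=tool(hd,scanR(yaw,pp));q2,e=ik(P,p,R,q,reg=.02);q2,e=ik(P,p,R,q2,reg=.001)
    print(i,hd.round(3),round(e,4),q2.round(2),'dq',abs(q2-q).max().round(2));q=q2
E
```

```text
head [ 0.5403 -0.2951  0.2049] beam [-0.989 -0.062  0.137] y [ 0.062 -0.998  0.001] [-0.0022 -0.0187 -0.0003]
75 -1 [0.546 0.015 0.264] 0.0 [-0.96 -0.11  0.77  2.27  0.57  0.36  0.9 ]
75 -0.5 [0.546 0.015 0.264] 0.0 [-0.54 -0.07  0.38  2.26  0.43  0.33  1.02]
75 0 [0.546 0.015 0.264] 0.0 [-0.06 -0.05 -0.09  2.25  0.34  0.32  1.1 ]
75 0.5 [0.546 0.015 0.264] 0.0 [ 0.43 -0.04 -0.57  2.23  0.27  0.31  1.17]
80 -1 [0.533 0.016 0.267] 0.0001 [-0.82 -0.15  0.6   2.35  0.9   0.3   0.56]
80 -0.5 [0.533 0.016 0.267] 0.0001 [-0.44 -0.11  0.25  2.34  0.74  0.25  0.7 ]
80 0 [0.533 0.016 0.267] 0.0002 [-0.44 -0.11  0.25  2.34  0.74  0.25  0.7 ]
80 0.5 [0.533 0.016 0.267] 0.0003 [-0.44 -0.11  0.25  2.34  0.74  0.25  0.7 ]
85 -1 [0.519 0.016 0.268] 0.0001 [-0.92 -0.22  0.66  2.43  1.39  0.32  0.08]
85 -0.5 [0.519 0.016 0.268] 0.0001 [-0.63 -0.18  0.4   2.43  1.33  0.25  0.12]
85 0 [0.519 0.016 0.268] 0.0002 [-0.63 -0.18  0.4   2.43  1.33  0.25  0.12]
85 0.5 [0.519 0.016 0.268] 0.0002 [-0.63 -0.18  0.4   2.43  1.33  0.25  0.12]
1 [ 0.54  -0.295  0.222] 0.0 [-0.03  0.86  0.68  1.21 -0.12  1.75  2.24]
[... 526 characters left out ...]
0.24  0.05  0.64  1.95 -0.27  0.8   2.15] dq 0.19
9 [ 0.539 -0.166  0.31 ] 0.0 [-0.27 -0.05  0.6   2.08 -0.29  0.6   2.13] dq 0.2
10 [ 0.539 -0.14   0.31 ] 0.0 [-0.3  -0.13  0.58  2.2  -0.35  0.39  2.16] dq 0.21
11 [ 0.539 -0.114  0.31 ] 0.0 [-0.27 -0.14  0.47  2.22 -0.24  0.37  1.99] dq 0.17
12 [ 0.539 -0.088  0.31 ] 0.0 [-0.23 -0.15  0.36  2.23 -0.13  0.36  1.82] dq 0.17
13 [ 0.539 -0.062  0.31 ] 0.0 [-0.18 -0.15  0.24  2.24 -0.01  0.35  1.64] dq 0.17
14 [ 0.538 -0.036  0.295] 0.0 [-0.15 -0.13  0.14  2.26  0.1   0.31  1.47] dq 0.18
15 [ 0.538 -0.011  0.28 ] 0.0 [-0.1  -0.11  0.02  2.28  0.26  0.28  1.24] dq 0.22
16 [0.538 0.015 0.266] 0.0 [-0.07 -0.08 -0.09  2.3   0.47  0.26  0.97] dq 0.28
```

```bash
export OMP_NUM_THREADS=1 OPENBLAS_NUM_THREADS=1
cat > rows.py <<'E'
from plan import *
def mkrows(s,poses):
    p0,R0=s['tcp_pos'],s['tcp_rot'];out=[]
    for hd,Rs in poses:
        p,R=tool(hd,Rs);w=Ro.from_matrix(R0.T@R).as_rotvec();d=R0.T@(p-p0)*1000
        out.append([*w.round(3),*d.round(1)]);p0,R0=p,R
    return out
E
python3 - <<'E'
from rows import *
s=bot.read_state();h,Rs=scan(s)
pit=76;hf,Rf=final(pit);poses=[]
for i in range(1,11):
    a=i/10;c=np.clip((i-4)/12,0,1)
    yaw=.062+(YL-.062)*c;pp=np.radians(-8+(pit+8)*a)
    poses.append((np.array([h[0]+(hf[0]-h[0])*c,h[1]+(hf[1]-h[1])*c,h[2]+(.31-h[2])*min(1,i/6)]),scanR(yaw,pp)))
for r in mkrows(s,poses):print([float(x) for x in r])
E
```

```text
[-0.144, -0.001, -0.0, 0.1, -12.4, 9.8]
[-0.147, -0.0, 0.0, 0.1, -14.0, 7.9]
[-0.147, -0.0, 0.0, 0.1, -15.5, 5.8]
[-0.147, -0.0, 0.0, 0.1, -16.5, 3.4]
[-0.147, 0.008, -0.001, 25.8, -17.6, -0.9]
[-0.147, 0.008, 0.0, 25.8, -17.7, -3.3]
[-0.147, 0.008, 0.002, 25.8, 0.0, -4.3]
[-0.147, 0.007, 0.003, 25.8, 0.2, -4.0]
[-0.147, 0.007, 0.004, 25.7, 0.3, -3.8]
[-0.147, 0.006, 0.005, 25.7, 0.3, -3.5]
```

Request:
jog_arm --pt "-0.145 0 0 0 -12.5 10 0" --pt "-0.147 0 0 0 -14 8 0" --pt "-0.147 0 0 0 -15.5 6 0" --pt "-0.147 0 0 0 -16.5 3.5 0" --pt "-0.147 0.008 0 26 -17.5 -1 0" --pt "-0.147 0.008 0 26 -17.5 -3 0"

```text
time_s: 8.38
tcp_pos: [0.5407, -0.2404, 0.2895]
tcp_rot: [[-0.045, 0.099, -0.994], [0.999, 0.008, -0.044], [0.003, -0.995, -0.099]]
wrist_force: [0.6, -0.1, -2.1]
finger_gap: 0.487
```

```bash
export OMP_NUM_THREADS=1 OPENBLAS_NUM_THREADS=1
cat > st.py <<'E'
from rows import *
def st():
    s=log();h,Rs=scan(s);x=Rs[:,0]
    print('head',h.round(4),'pitch',np.degrees(np.arcsin(-x[2])).round(1),'yaw',np.arctan2(Rs[0,1],-Rs[1,1]).round(3),'ydir',Rs[:,1].round(3))
    w=h+x*.059;t=(.11-w[2])/x[2];hit=w+x*t;R=rz(YL);print('win',w.round(4),'range',round(t,4),'hit err in label',((hit-LAB)@R*1000).round(1))
    return s,h,Rs
E
python3 - <<'E'
from st import *
s,h,Rs=st()
pit=76;hf,Rf=final(pit);poses=[]
p0=np.arcsin(-Rs[2,0]);y0=np.arctan2(Rs[0,1],-Rs[1,1])
for i in range(1,9):
    c=i/9;a=min(1,i/5)
    poses.append((np.array([h[0]+(hf[0]-h[0])*c,h[1]+(hf[1]-h[1])*c,.31]),scanR(y0+(YL-y0)*c,p0+(np.radians(pit)-p0)*a)))
for r in mkrows(s,poses):print([float(x) for x in r])
E
```

```text
t 8.375 q [-0.172  0.283  0.697  1.687 -0.256  1.162  2.206] p [ 0.5407 -0.2404  0.2895] gap 0.487 F [ 0.6 -0.1 -2.1]
[[-0.045, 0.099, -0.994], [0.999, 0.008, -0.044], [0.003, -0.995, -0.099]]
head [ 0.5393 -0.2427  0.3081] pitch 43.6 yaw 0.041 ydir [ 0.041 -0.999 -0.001]
win [ 0.4966 -0.2445  0.2675] range 0.2284 hit err in label [-164.3 -273.6   -0. ]
[-0.113, 0.008, 0.003, 28.6, -1.7, -4.0]
[-0.113, 0.008, 0.003, 28.6, 0.3, -3.6]
[-0.113, 0.008, 0.003, 28.6, 0.4, -3.3]
[-0.113, 0.007, 0.004, 28.6, 0.4, -3.0]
[-0.113, 0.007, 0.005, 28.5, 0.4, -2.8]
[-0.0, 0.007, 0.005, 28.6, 0.4, -0.4]
[-0.0, 0.007, 0.005, 28.6, 0.2, -0.2]
[-0.0, 0.007, 0.005, 28.6, 0.1, -0.1]
```

Request:
jog_arm --pt "-0.113 0.008 0.003 28.5 -2 -4 0" --pt "-0.113 0.008 0.003 28.5 0 -3.5 0" --pt "-0.113 0.008 0.003 28.5 0.5 -3.5 0" --pt "-0.113 0.007 0.004 28.5 0.5 -3 0" --pt "-0.113 0.007 0.005 28.5 0.5 -3 0"

```text
time_s: 9.0
tcp_pos: [0.5511, -0.0933, 0.2975]
tcp_rot: [[-0.0, 0.633, -0.774], [1.0, 0.005, 0.003], [0.005, -0.774, -0.633]]
wrist_force: [1.9, -0.6, -2.4]
finger_gap: 0.489
```

```bash
export OMP_NUM_THREADS=1 OPENBLAS_NUM_THREADS=1
python3 - <<'E'
from st import *
s,h,Rs=st()
pit=76;hf,Rf=final(pit);poses=[];q=s['joint_positions']
p0=np.arcsin(-Rs[2,0]);y0=np.arctan2(Rs[0,1],-Rs[1,1])
for i in range(1,7):
    c=i/6
    poses.append((h+(hf-h)*c,scanR(y0+(YL-y0)*c,p0+(np.radians(pit)-p0)*c)))
    q,e=ik(P,*tool(*poses[-1]),q,m=.03);print(q.round(2),round(e,4))
for r in mkrows(s,poses):print([float(x) for x in r])
E
```

```text
t 9.0 q [-0.382 -0.157  0.518  2.215 -0.072  0.387  1.784] p [ 0.5511 -0.0933  0.2975] gap 0.489 F [ 1.9 -0.6 -2.4]
[[-0.0, 0.633, -0.774], [1.0, 0.005, 0.003], [0.005, -0.774, -0.633]]
head [ 0.5395 -0.0956  0.3122] pitch 77.1 yaw -0.003 ydir [-0.003 -1.    -0.005]
win [ 0.5264 -0.0952  0.2547] range 0.1484 hit err in label [  -7.7 -111.2   -0. ]
[-0.36 -0.15  0.44  2.23 -0.    0.36  1.67] 0.0
[-0.34 -0.13  0.38  2.24  0.06  0.34  1.56] 0.0
[-0.32 -0.12  0.31  2.25  0.14  0.33  1.44] 0.0
[-0.3  -0.1   0.24  2.26  0.22  0.32  1.31] 0.0
[-0.29 -0.08  0.18  2.27  0.32  0.31  1.17] 0.0
[-0.29 -0.07  0.13  2.27  0.42  0.31  1.02] 0.0
[0.003, 0.001, 0.007, 18.3, 6.7, 4.7]
[0.003, 0.004, 0.003, 18.4, 6.6, 4.7]
[0.003, 0.004, 0.003, 18.4, 6.5, 4.7]
[0.003, 0.004, 0.003, 18.4, 6.5, 4.8]
[0.003, 0.004, 0.003, 18.4, 6.4, 4.8]
[0.003, 0.004, 0.003, 18.4, 6.4, 4.9]
```

Request:
jog_arm --pt "0.003 0.001 0.006 18.5 6.5 4.5 0" --pt "0.003 0.004 0.003 18.5 6.5 4.5 0" --pt "0.003 0.004 0.003 18.5 6.5 4.5 0" --pt "0.003 0.004 0.003 18.5 6.5 5 0" --pt "0.003 0.004 0.003 18.5 6.5 5 0" --pt "0.003 0.004 0.003 18.5 6.5 5 0"

```text
time_s: 9.75
tcp_pos: [0.5498, 0.0218, 0.2458]
tcp_rot: [[0.03, 0.616, -0.787], [1.0, -0.015, 0.026], [0.004, -0.788, -0.616]]
wrist_force: [-0.3, -0.6, -2.2]
finger_gap: 0.491
```

```bash
export OMP_NUM_THREADS=1 OPENBLAS_NUM_THREADS=1
python3 - <<'E'
from st import *
s,h,Rs=st()
hf,Rf=final(76)
print(mkrows(s,[(hf,Rf)]))
for n in('scene','side','wrist'):
    p=bot.camera(n);save(p,n+'6.png')
E
```

```text
t 9.75 q [-0.244 -0.067  0.075  2.279  0.428  0.3    1.002] p [0.5498 0.0218 0.2458] gap 0.491 F [-0.3 -0.6 -2.2]
[[0.03, 0.616, -0.787], [1.0, -0.015, 0.026], [0.004, -0.788, -0.616]]
head [0.5385 0.0198 0.2607] pitch 75.9 yaw -0.033 ydir [-0.033 -0.999 -0.004]
win [0.5241 0.0205 0.2035] range 0.0964 hit err in label [-4.6  5.   0. ]
[[np.float64(-0.002), np.float64(-0.001), np.float64(0.004), np.float64(-4.6), np.float64(0.4), np.float64(-6.3)]]
```

View pics/scene6.png

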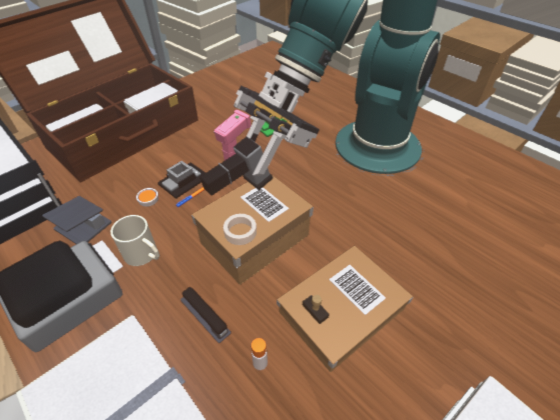

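View pics/side6.png

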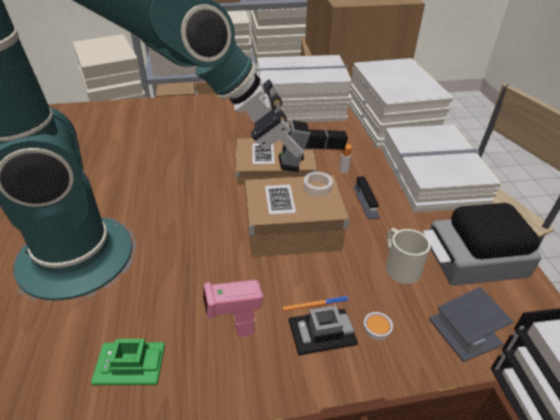

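View pics/wrist6.png

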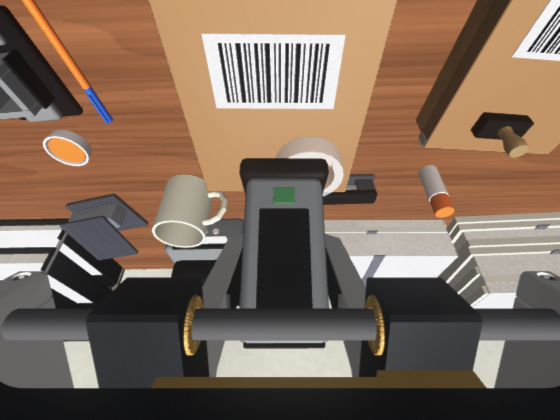

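```bash
export OMP_NUM_THREADS=1 OPENBLAS_NUM_THREADS=1
python3 - <<'E'
from st import *
s=bot.read_state();p=bot.camera('wrist');wristcam(s,p);save(p,'w7.png')
im=p['image'];sub=im[15:125,190:360]
hsv=cv2.cvtColor(sub,cv2.COLOR_RGB2HSV);w=((hsv[...,1]<60)&(hsv[...,2]>0)).astype(np.uint8)
w=cv2.morphologyEx(w,cv2.MORPH_CLOSE,np.ones((9,9)));n,l,stt,_=cv2.connectedComponentsWithStats(w)
k=l[70-15,275-190];c=max(cv2.findContours((l==k).astype(np.uint8),0,1)[0],key=cv2.contourArea)
ap=cv2.approxPolyDP(cv2.convexHull(c),5,True)[:,0]+[190,15];print(ap.tolist())
W=np.array([atz(p,uv,.11) for uv in ap]);print(W.round(4).tolist(),'centre',W.mean(0).round(4))
for i in range(len(W)):d=W[(i+1)%len(W)]-W[i];print(np.linalg.norm(d).round(4),np.degrees(np.arctan2(d[1],d[0])).round(1))
E
```

```text
[[346, 34], [334, 107], [217, 106], [203, 33]]
[[0.4765, 0.0689, 0.11], [0.5378, 0.0668, 0.11], [0.5335, -0.0384, 0.11], [0.4727, -0.0358, 0.11]] centre [0.5051 0.0154 0.11  ]
0.0614 -2.0
0.1053 -92.4
0.0609 177.5
0.1047 87.9
```

Request:
jog_arm --pt "-0.002 -0.001 0.004 -3 0 -3 0" --pt "0 0 0 -3 0 -3 0" --pt "0 0 0 0 0 0 0" --pt "0 0 0 0 0 0 0"

```text
time_s: 10.45
tcp_pos: [0.5549, 0.0124, 0.2509]
tcp_rot: [[0.033, 0.618, -0.786], [0.999, -0.021, 0.026], [-0.0, -0.786, -0.618]]
wrist_force: [-1.5, -0.0, -2.4]
finger_gap: 0.491
```

```bash
export OMP_NUM_THREADS=1 OPENBLAS_NUM_THREADS=1
sed -i 's/LAB=.*;YL/LAB=np.array([.5051,.0155,.11]);YL/' plan.py
python3 - <<'E'
from st import *
from fit import parts,mask
s,h,Rs=st();print(s['joint_vel'].round(3),s['torque'].round(2))
for n in('scene','side'):
    p=bot.camera(n);im=p['image'].copy()
    from fit import handle
    for X in parts[:2]+[handle(.01,.114)]:
        cv2.polylines(im,[cv2.convexHull(proj(p,X@Rs.T+h).astype(np.float32)).astype(np.int32)],1,(255,0,0))
    w=h+Rs[:,0]*.059
    a=proj(p,np.array([w,w+Rs[:,0]*.1, w+Rs[:,0]*.1+Rs[:,1]*.05,w+Rs[:,0]*.1-Rs[:,1]*.05])).astype(int)
    cv2.line(im,a[0],a[1],(255,0,0));cv2.line(im,a[2],a[3],(0,255,0))
    c=im[110:260,170:330] if n=='scene' else im[90:240,220:380]
    cv2.imwrite(f'pics/{n}8.png',cv2.cvtColor(cv2.resize(c,None,fx=3.9,fy=3.9,interpolation=cv2.INTER_CUBIC),cv2.COLOR_RGB2BGR))
E
```

```text
t 10.45 q [-0.243 -0.067  0.096  2.267  0.397  0.305  1.051] p [0.5549 0.0124 0.2509] gap 0.491 F [-1.5 -0.  -2.4]
[[0.033, 0.618, -0.786], [0.999, -0.021, 0.026], [-0.0, -0.786, -0.618]]
head [0.5435 0.0106 0.2659] pitch 76.1 yaw -0.037 ydir [-0.037 -0.999  0.   ]
win [0.5293 0.0111 0.2086] range 0.1016 hit err in label [-0.1 -3.6  0. ]
[ 0.002 -0.001  0.005 -0.002 -0.009  0.     0.008] [ 0.09  1.03 -0.01]
```

View pics/scene8.png

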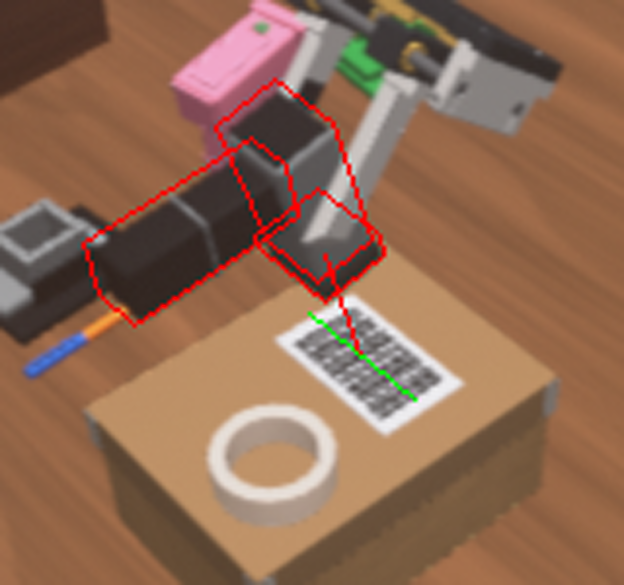

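View pics/side8.png

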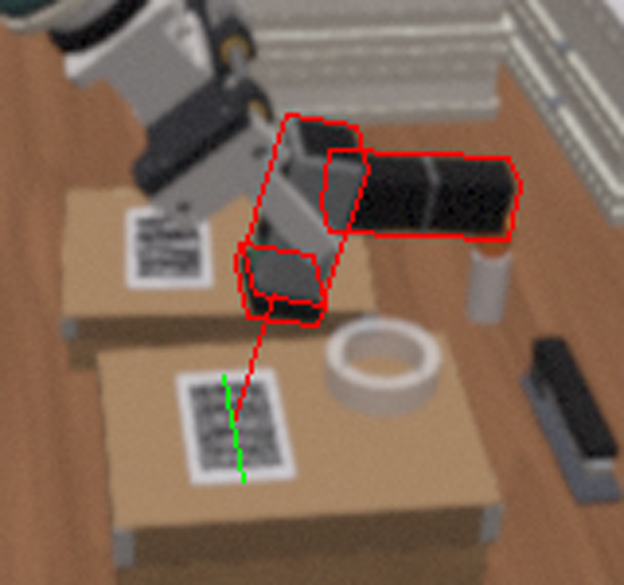

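Request:
jog_arm --pt "0 0 0 3 0 0 0" --pt "0 0 0 0 0 0 0" --pt "0 0 0 0 0 0 0" --pt "0 0 0 0 0 0 0"

```text
time_s: 11.05
tcp_pos: [0.5549, 0.016, 0.2508]
tcp_rot: [[0.033, 0.618, -0.786], [0.999, -0.02, 0.025], [-0.0, -0.786, -0.618]]
wrist_force: [-0.4, -0.6, -3.2]
finger_gap: 0.488
```

```bash
export OMP_NUM_THREADS=1 OPENBLAS_NUM_THREADS=1
python3 - <<'E'
from st import *
s,h,Rs=st();print(s['joint_vel'].round(3))
p=bot.camera('wrist');save(p,'w9.png')
E
```

```text
t 11.05 q [-0.243 -0.066  0.087  2.266  0.412  0.307  1.031] p [0.5549 0.016  0.2508] gap 0.488 F [-0.4 -0.6 -3.2]
[[0.033, 0.618, -0.786], [0.999, -0.02, 0.025], [-0.0, -0.786, -0.618]]
head [0.5435 0.0142 0.2657] pitch 76.1 yaw -0.036 ydir [-0.036 -0.999  0.001]
win [0.5293 0.0146 0.2085] range 0.1014 hit err in label [-0.2 -0.   0. ]
[-0.001  0.001 -0.001  0.    -0.     0.001 -0.001]
```

View pics/w9.png

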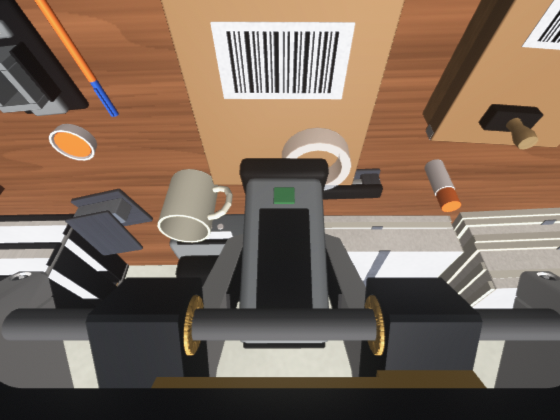

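The label sits square and centred ahead of the nose (label about (283,60), scanner about (284,200)). The bars run across the scan line and the scanner's place in the gripper hasn't changed. The arm is at rest, so I'm handing in.

```bash
python3 -c "
from station import bot
print(bot.sign_off())"
```

```text
the job is handed in; nothing more can be done
None
```

I drew the grey scanner 78 mm straight up out of its dock, gripped by the sides of its head. I then pitched its nose down and handed in with it held over the label on the deep box (the one with the tape roll), at 11.05 s of the 35 s allowed.

**Last checks, just before hand-in:**

| Check | Result |
|---|---|
| Beam | 76° below level |
| Window to label | 101 mm along the beam |
| Aim at label centre | within 1 mm computed; camera calibration is good to about 2 mm |
| Scan line | within about 0.001 rad of the label's long side |
| Motion | joint speeds about 0.001 rad/s |
| Finger opening | 46 mm, the width of the head; no slip seen in the wrist pictures |
| Wrist force | about 3 N, in line with the scanner's weight |

- **Label position:** the wrist camera put the label 61 by 105 mm with its centre at (0.505, 0.0154), at the expected lid height. The scene camera agreed within about 1 mm, and the side camera differed by about 4 mm in y.
- **Bystanders:** in the last pictures the boxes, the tape roll and the rest looked undisturbed, though I did not measure each one.
- **Joint 6 at its stop:** early on, while tilting the empty gripper, joint 6 reached its upper stop and read 2.005 against the listed 2. The wrist force reading there was about 56 N. I backed off at once and nothing was touched, but it may count as passing the joint's range.

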